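Spring open the small-parts case on the upholstery bench

ROBOT

A 6-joint arm with a two-finger parallel gripper is mounted at the origin on the work surface. World frame = base frame: x ahead of the robot, y to its left, z up, the work surface at z = 0. Lengths are in m, angles in rad, forces in N, time in s.
With the tool pointing down it reaches from about 0.275 to 0.975 m from the base axis. Payload 8.4 kg.
Tool frame: the origin (TCP) lies between the finger pads; the fingertips stand robot.tip_reach ahead of it and the grasp point (between the pads) lies 8 mm behind it (robot.tip_reach is the distance from the TCP to the fingertips, in m); z points along the fingers, y is the line along which they close (so a half turn about z gives the same grasp; the last joint's range is limited). The gripper opens to 92 mm and grips with 3 to 60 N. Pads are 20 mm wide; open, the fingers measure 128 mm over their backs; the gripper's body (75 mm by 189 mm) begins 69 mm behind the grasp point.
Start: joints at [-1.3, 0.353, 1.633, -0, 1.155, -0.002], TCP at [0.168, -0.602, 0.226] pointing down, gripper open.
Joint ranges: [-2.63, 2.63], [-0.92, 2.1], [0.06, 2.66], [-1.3, 4.44], [0, 2.69], [-3.02, 3.02]. Speed limits (rad/s): [2.22, 2.22, 2.79, 3.14, 3.14, 3.14].

INTERFACE

Orientations are given as a rotation vector (axis times angle).
In Python, from plant import robot, optics gives the robot as it stands. The module is installed in compiled form; this text tells all that it offers.
- The arm moves only by the tool jog_arm, never from a script. Its arguments are lists of equal length, an entry for each row: "travel": the shift along the world's x, y, z in mm, a list of three; "angular": the turn, a rotation vector about the world's x, y, z in degrees, a list of three; "gripper": the finger opening in mm, from 0 to 91.9. In form: {"travel": [[x, y, z], ...], "angular": [[rx, ry, rz], ...], "gripper": [gripper, ...]}. A call has 1 to 12 rows; each row is the pose to reach, as a shift and turn from the pose commanded when the call began; what a row does not reach only later rows make up. A row lasts 1/12 s, in which the tool goes at most 41.7 mm and 7.16 degrees, less where a joint would pass 70% of its speed; a pose out of reach is approached as far as the arm can. A call with a gripper value outside its range is refused whole. The fingers move at their own pace and stop on an object; "grip_force" is the grip in N (left out, the last holds). Time passes only in rows, so rows that repeat a pose let the fingers close. It gives the time, the measured TCP pose, the force, the opening and the grip force at its end, in the units of the state.
- robot.state(): the state, without advancing time (a new reading comes with each control period).
- optics.read_camera(name): name is "scene" or "top" or "wrist"; returns (picture, depth): 480x640x3 uint8, red, green, blue; 480x640 float32, m along the optical axis (not along the pixel's ray), 0 where there is no reading.
- optics.camera_model(name): a dict with "camera_matrix" (3x3 intrinsics, pixels), "dist" ([k1, k2, p1, p2, k3] as OpenCV has them; the pictures are not rectified), "position" and "rotation" of the camera in the world. Camera axes: x right, y down, z forward; pixel columns grow to the right and rows downward; lengths in m; the calibration is good to about 2 mm. A picture is of the moment at which its call begins: read the wrist's pose just before it. camera_model takes no time and is no camera call; for the wrist camera it gives the pose at the moment of the call.
- robot.hand_in(): hands the job in; it is judged then, once.
The state is a dict: "time_s": time; "qpos": joint angles; "qvel": joint speeds; "tau": joint torques, N m; "tcp_pos": TCP position; "tcp_rot": TCP orientation; "contact_force": force on the tool from outside, world axes, zero at the start; "torque": the same for the moment, N m; "gripper_width": opening from 0.0 (shut) to 1.0 (fully open); "finger_force": force on a finger pad.
Only numpy, scipy, OpenCV 4.12 (cv2) and the standard library are available. Lean on these libraries where they do the work, as an engineer would, in place of code of your own. Each camera call takes 0.05 s, during which the arm holds its last target. There are 200 camera calls.

TASK

Open the small-parts case without grasping anything: with the fingertips, gently press down the steel release tab on its front so that the sprung lid pops up, then push the lid over until it is fully open, leaning back past upright, and let go so that it stays there by itself. Leave the case standing where it is, neither lifted nor shoved along, and do not disturb the bottle, cup, tube and screwdriver around it.

Things in the scene. Friction and masses are not known exactly. Their poses are not given: they have to be found in the camera images.
- case: Black plastic case, 120 mm deep (its x), 170 mm wide (its y), 60 mm high, standing loose on the bench, 1.8 kg. Origin: centre of its underside; z up. Its front, with the tab, faces its own -x; the lid's hinge runs along y at the top of the back wall (x +60, z 60.5 mm). The grey lid is a flat plate 126 mm by 170 mm, 6 mm thick, 0.12 kg, lying on top when shut (top at 66.5 mm) and reaching 6 mm past the front wall.
- tab_pad (a point): Where to press on the steel release tab: middle of the upper face of its pad, 37 mm above the bench and 94 mm in front of the case's origin (x -94 mm). The pad is 40 mm wide (case y), 6 mm thick, and sticks out level in front of the case, from x -106 to the latch's upright plate whose front face is at x -72 mm. That plate rises to z 73 mm and hooks over the lid's front edge, 40 mm wide. The frame turns with the tab.
- tab (a joint): Release tab angle in rad, 0 at rest, 0.3 fully down (7 mm at the pad). It rocks on a spring: the hook lets go of the lid at about 0.14 rad (3.5 mm, about 3 N at the pad); fully down takes about 5 N. It springs back when released.
- lid_edge (a point): Middle of the lid's front edge (mid-thickness), 126 mm from the hinge; moves with the lid. x of its frame runs from this edge to the hinge.
- lid_hinge (a point): Middle of the lid's hinge line; the line runs along the case's y.
- lid (a joint): Lid angle in rad: 0 shut, 1.57 upright, 1.95 fully open against its stop. Once released, a weak spring (about 0.3 N at the front edge) lifts it in about a second to 1.0 rad, and no farther; anything in the way just stops it until it is cleared. From there a light push (under 1 N at the edge) takes it on; short of upright it falls back to 1.0, past about 1.6 rad its own weight takes it to the stop, where it stays.
- dye_bottle: Bystander: white bottle with black cap, 54 mm diameter, 135 mm tall, standing loose beside the case. Origin: centre of its underside.
- spray_cup: Bystander: white spray-gun cup with screw lid, 68 mm diameter, 85 mm tall, standing loose beside the case. Origin: centre of its underside.
- core_tube: Bystander: upright cardboard tube, 52 mm diameter, 110 mm tall, loose. Origin: centre of its underside.
- screwdriver: Bystander: screwdriver with black handle, 170 mm long, lying loose on the bench along its x. Origin: under its middle.

How it is judged:
On the way, in this order (a step that is already met when the one before it is completed fails the run):
1. the release tab is pressed down (over 0.1 rad) while the lid is still down (value of joint tab above 0.1 rad and value of joint lid below 0.5 rad).
2. the lid has popped up (value of joint lid above 0.6 rad).
At the end, for the whole second after the job is handed in: The lid rests fully open, past 1.8 rad (stop at 1.95), and still; the tab has sprung back (under 0.05 rad); the case stands flat, at rest, within 30 mm of where it stood (value of joint lid above 1.8 rad and velocity of joint lid between -0.1 and 0.1 rad/s and value of joint tab below 0.05 rad and distance of case from where it was at the start of the episode below 0.03 m and angle between case's own z axis and vertical below 0.05 rad and linear speed of case below 0.01 m/s); the robot touches nothing.
It fails at once if the case is lifted (over 10 mm), tipped (over 0.12 rad) or shoved over 30 mm (height (world z) of case above 0.01 m or angle between case's own z axis and vertical above 0.12 rad or distance of case from where it was at the start of the episode above 0.03 m).
It fails at once if the case, its tab or its lid is pressed or squeezed with more than 40 N (contact force between the fingers and case above 40 N).
It fails at once if a bystander is moved more than 20 mm (distance of any of dye_bottle, spray_cup, core_tube, screwdriver from where it was at the start of the episode above 0.02 m).
It also fails if it takes over 40 s, if anything falls off the work surface, if the arm or the gripper's body presses on something with over 40 N, if the wrist force passes 120 N, or if a joint passes its speed limit or range.

## Working session

There is one attempt and no reset: what is moved stays moved. The work goes in short steps, Python scripts to look and compute and a tool call to move; the robot and the scene stay as the last step left them, time stands still between calls to the robot, and variables do not carry over. Pictures are saved under pics/ and viewed, at most 10 in all, crops included, and the job is handed in when it is done.

Besides the shell and the picture viewer there is one more tool, called after ">>>" by a JSON object that holds its "op" and its "data". jog_arm: Moves the arm, as the interface text tells. Its arguments: {"type":"object","properties":{"travel":{"type":"array"},"angular":{"type":"array"},"gripper":{"type":"array"},"grip_force":{"type":"number"}},"required":["travel","angular","gripper"]}

```bash
mkdir -p pics; cat > h.py <<'E'
import numpy as np, cv2
from plant import robot, optics
def cloud(n):
    m=optics.camera_model(n); p,d=optics.read_camera(n)
    K=np.array(m["camera_matrix"]);D=np.array(m["dist"])
    v,u=np.mgrid[:480,:640]
    q=cv2.undistortPoints(np.stack([u,v],-1).reshape(-1,1,2).astype(float),K,D).reshape(480,640,2)
    c=np.dstack([q,np.ones((480,640))])*d[...,None]
    w=c@np.array(m["rotation"]).T+np.array(m["position"])
    w[d==0]=np.nan
    return p,d,w
E
python3 - <<'E'
from h import *
np.set_printoptions(precision=4,suppress=True)
for n in("top","scene"):
    p,d,w=cloud(n); cv2.imwrite(f"pics/{n}.png",p[...,::-1]); np.save(n,w); np.save(n+"p",p)
    m=optics.camera_model(n); print(n,m["position"],m["rotation"])
print(robot.state(),robot.tip_reach)
E
```

```text
Traceback (most recent call last):
  File "h.py", line 9, in cloud
    w=c@np.array(m["rotation"]).T+np.array(m["position"])
      ~~~~~~~~~~~~~~~~~~~~~~~~~~~^~~~~~~~~~~~~~~~~~~~~~~~
ValueError: operands could not be broadcast together with shapes (480,640) (3,)
```

Rotation is a rotation vector.

```bash
sed -i 's/np.array(m\["rotation"\]).T/cv2.Rodrigues(np.array(m["rotation"],float))[0].T/' h.py
python3 - <<'E'
from h import *
np.set_printoptions(precision=4,suppress=True)
for n in("top","scene"):
    p,d,w=cloud(n); cv2.imwrite(f"pics/{n}.png",p[...,::-1]); np.save(n,w); np.save(n+"p",p)
    m=optics.camera_model(n); print(n,m["position"],m["rotation"])
print(robot.state(),robot.tip_reach)
E
```

```text
top [0.4595 0.0829 1.1399] [-2.1432  2.1643 -0.1585]
scene [ 0.9573 -0.4673  0.9574] [-2.444  -0.6573  0.2214]
{'time_s': 0.15, 'qpos': array([-1.3004,  0.3535,  1.6339, -0.    ,  1.1552, -0.0024]), 'qvel': array([ 0.0001, -0.0015, -0.0025,  0.0003, -0.0021,  0.0006]), 'tau': array([  0.0002, -59.4209, -33.4469,   0.0698,   0.0204,  -0.0001]), 'tcp_pos': array([ 0.1683, -0.6016,  0.2251]), 'tcp_rot': array([-3.1114, -0.427 ,  0.0002]), 'contact_force': array([ 0.0759, -0.4104,  0.9402]), 'torque': array([ 0.0247,  0.0339, -0.0138]), 'finger_force': 0.0, 'gripper_width': 1.0063212125426675} 0.011
```

View pics/top.png

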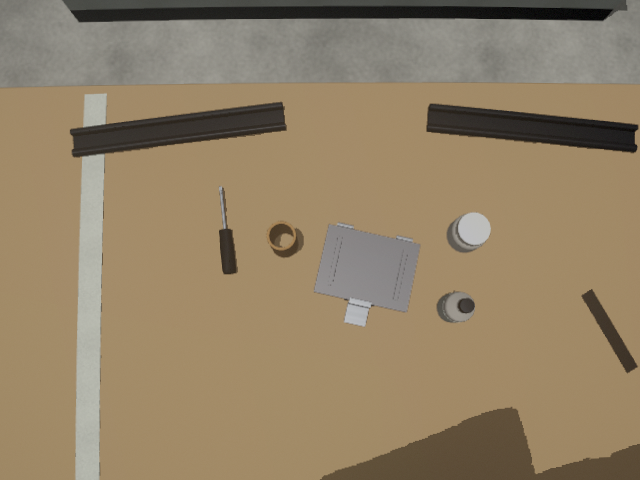

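View pics/scene.png

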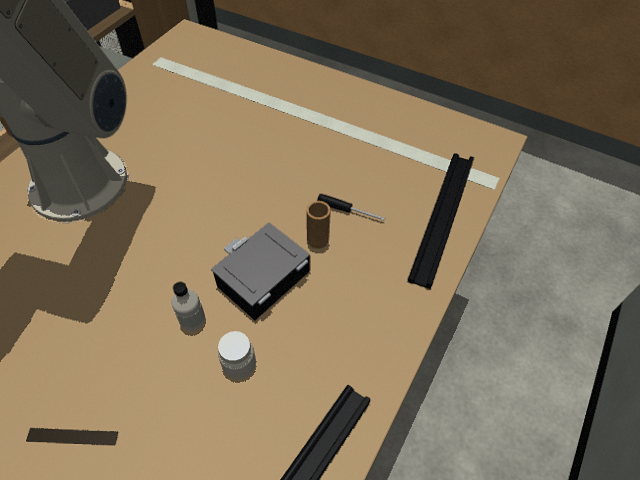

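The top view shows the lid centred near (367,268), with the tab pad at (357,315) on the robot's side. The tube is at (282,238), the cup at (470,232), the bottle at (459,307) and the screwdriver at (227,230). The scene view agrees with this.

```bash
python3 - <<'E'
from h import *
np.set_printoptions(precision=4,suppress=True)
w=np.load("top.npy")
z=w[...,2]
def reg(r,lo,hi):
    m=np.zeros((480,640),np.uint8); u0,u1,v0,v1=r
    m[v0:v1,u0:u1]=((z>lo)&(z<hi))[v0:v1,u0:u1]; return w[m>0]
L=reg((305,430,215,325),.055,.085); print("lid z",np.median(L[:,2]))
r=cv2.minAreaRect((L[:,:2]*1000).astype(np.float32)); print("lid rect",r, cv2.boxPoints(r))
P=reg((335,380,306,335),.025,.05); print("pad",P.mean(0),np.median(P[:,2]),cv2.minAreaRect((P[:,:2]*1000).astype(np.float32)))
H=reg((335,385,290,312),.068,.09); print("hook",len(H),H.mean(0) if len(H) else 0)
for n,rr,h in(("tube",(260,305,215,265),.110),("cup",(445,500,205,260),.085),("bottle",(435,485,285,330),.135)):
    A=reg(rr,h-.012,h+.012);print(n,len(A),A.min(0),A.max(0))
# edges by top-colour mask
v,u=266,367; print(w[v,u], w[315,357], w[302,360])
print("bench",w[380,300],w[230,227])
E
```

```text
lid z 0.06852161700343862
lid rect ((567.450439453125, -4.25592041015625), (170.3548583984375, 140.07044982910156), 76.86570739746094) [[ 479.8921  -71.2907]
 [ 616.2983 -103.1195]
 [ 655.0088   62.7789]
 [ 518.6025   94.6077]]
pad [0.4837 0.0151 0.0384] 0.03835037016558884 ((485.8840637207031, 10.784688949584961), (48.51533126831055, 38.6103630065918), 77.29702758789062)
hook 525 [0.5136 0.0055 0.071 ]
tube 284 [0.5941 0.1219 0.0982] [0.6441 0.1725 0.1154]
cup 902 [ 0.6034 -0.2247  0.073 ] [ 0.6621 -0.1639  0.092 ]
bottle 202 [ 0.484  -0.1769  0.1232] [ 0.5075 -0.1513  0.142 ]
[ 0.57   -0.0035  0.0679] [0.4835 0.0139 0.0355] [0.5056 0.0104 0.0703]
bench [ 0.3647  0.1199 -0.0008] [0.6455 0.2555 0.0214]
```

Case frame: origin ≈ (0.569, -0.005), yaw −13.1°, so the pad should be at about (0.478, 0.017, 0.037). The depth patch on the pad agrees. I'll come in with closed fingers, tilted 30° so the gripper body leans back from the lid.

>>> {"op": "jog_arm", "data": {"travel": [[272,627,0],[272,627,0],[272,627,0],[272,627,0],[272,627,0],[272,627,0],[272,627,0],[272,627,0],[272,627,0],[272,627,0],[272,627,0],[272,627,0]], "angular": [[0.7,-30.3,-28],[0.7,-30.3,-28],[0.7,-30.3,-28],[0.7,-30.3,-28],[0.7,-30.3,-28],[0.7,-30.3,-28],[0.7,-30.3,-28],[0.7,-30.3,-28],[0.7,-30.3,-28],[0.7,-30.3,-28],[0.7,-30.3,-28],[0.7,-30.3,-28]], "gripper": [0,0,0,0,0,0,0,0,0,0,0,0], "grip_force": 5}}

```text
time_s: 1.15
tcp_pos: [0.3575, -0.1649, 0.2252]
tcp_rot: [2.96, -0.339, 0.791]
contact_force: [-0.2, -1.2, -0.5]
gripper_width: 0.152
finger_force: 0.0
```

>>> {"op": "jog_arm", "data": {"travel": [[82,190,0],[82,190,0],[82,190,0],[82,190,0],[82,190,0],[82,190,0],[82,190,0],[82,190,0]], "angular": [[0,0,0],[0,0,0],[0,0,0],[0,0,0],[0,0,0],[0,0,0],[0,0,0],[0,0,0]], "gripper": [0,0,0,0,0,0,0,0]}}

```text
time_s: 1.82
tcp_pos: [0.4401, 0.0253, 0.2253]
tcp_rot: [2.961, -0.338, 0.791]
contact_force: [0.2, -0.9, -0.3]
gripper_width: 0.002
finger_force: 0.0
```

```bash
cat > t.py <<'E'
from h import *
np.set_printoptions(precision=4,suppress=True)
s=robot.state(); R=cv2.Rodrigues(s["tcp_rot"])[0]; a=np.radians(-13.1)
f=np.array([np.cos(a),np.sin(a),0]); l=np.array([-np.sin(a),np.cos(a),0]); F=np.stack([f,l,[0,0,1]])
o=np.array([.5694,-.0047,0]); t=s["tcp_pos"]
print("tool x,z in case",F@R[:,0],F@R[:,2])
for n,c in(("low",-.01),("high",.01)): print(n,F@(t+.011*R[:,2]+c*R[:,0]-o)*1000)
print(t,s["contact_force"],s["gripper_width"],s["time_s"])
E
python3 t.py
```

```text
tool x,z in case [0.8669 0.0009 0.4985] [ 0.4985  0.0011 -0.8669]
low [-135.8942   -0.0774  210.7733]
high [-118.5564   -0.0593  220.7434]
[0.4401 0.0253 0.2253] [ 0.1627 -0.9004 -0.3288] 0.0018377653944995048 1.8167
```

>>> {"op": "jog_arm", "data": {"travel": [[39,-9,-40],[39,-9,-80],[39,-9,-120],[39,-9,-150],[39,-9,-155],[39,-9,-155]], "angular": [[0,0,0],[0,0,0],[0,0,0],[0,0,0],[0,0,0],[0,0,0]], "gripper": [0,0,0,0,0,0]}}

```text
time_s: 2.32
tcp_pos: [0.4797, -0.0255, 0.0803]
tcp_rot: [3.01, -0.268, 0.76]
contact_force: [1.1, -0.7, 0.2]
gripper_width: 0.004
finger_force: 0.0
```

```bash
python3 t.py; python3 - <<'E'
from h import *
a=[cloud(n)[0] for n in("top","scene","wrist")]
b=[cv2.resize(a[0][200:350,280:440],(400,375)),cv2.resize(a[1][190:340,160:320],(400,375))]
cv2.imwrite("pics/c1.png",np.hstack(b)[...,::-1]); cv2.imwrite("pics/w1.png",a[2][...,::-1])
E
```

```text
tool x,z in case [0.8799 0.0406 0.4734] [ 0.4719  0.041  -0.8807]
low [-86.2934 -40.5432  65.9108]
high [-68.6947 -39.7315  75.3778]
[ 0.4797 -0.0255  0.0803] [ 1.0688 -0.6558  0.1891] 0.0038360125618720057 2.3167
```

View pics/c1.png

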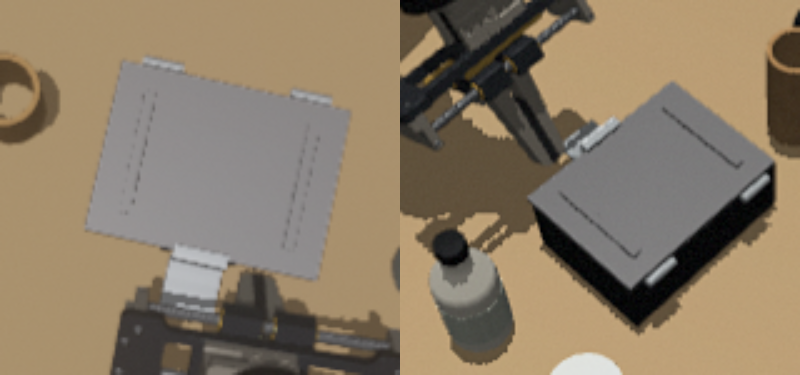

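View pics/w1.png

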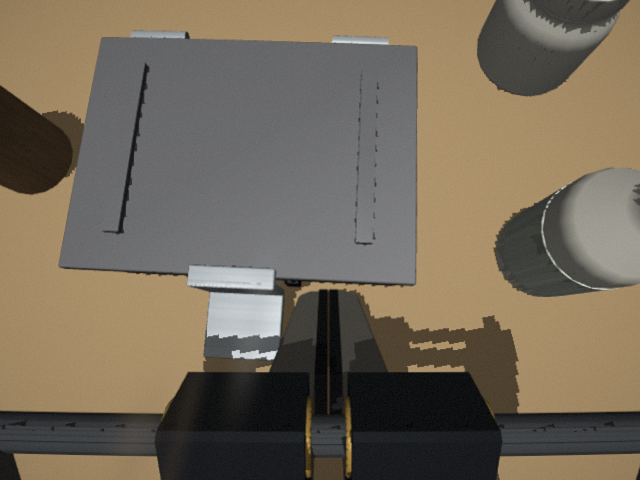

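The wrist view shows the closed fingers (330,300) about 40 mm to the right of the pad (243,325). Nothing is touching. The pose was probably out of reach, so I'll check the joints.

```bash
python3 -c "
from h import *
print(robot.state()['qpos'].round(3),robot.state()['qvel'].round(3),robot.state()['tcp_pos'])"
```

```text
[-0.011  0.223  2.408 -1.295  0.07   3.016] [ 0.034 -0.037 -0.014 -0.021  0.016  0.005] [ 0.48017871 -0.02732052  0.0820167 ]
```

The 30° tilt runs joint 5 into its lower limit. I'll back up and reduce the tilt to about 12°, which still keeps the body clear of the lid's sweep.

>>> {"op": "jog_arm", "data": {"travel": [[-15,0,35],[-30,0,70],[-40,0,100],[-40,0,100],[-40,0,100],[-40,0,100],[-40,0,100],[-40,0,100]], "angular": [[0,0,0],[0,0,0],[1.4,6,0],[2.8,12,0],[4.1,17.5,0],[4.1,17.5,0],[4.1,17.5,0],[4.1,17.5,0]], "gripper": [0,0,0,0,0,0,0,0]}}

```text
time_s: 3.13
tcp_pos: [0.442, -0.0228, 0.1886]
tcp_rot: [-3.096, 0.276, -0.295]
contact_force: [1.6, -0.9, -0.0]
gripper_width: 0.007
finger_force: 0.0
```

```bash
cat >> t.py <<'E'
from scipy.spatial.transform import Rotation as Q
import sys
tl=np.radians(float(sys.argv[1]) if len(sys.argv)>1 else 12)
x=f*np.cos(tl)+np.array([0,0,np.sin(tl)]); zz=f*np.sin(tl)-np.array([0,0,np.cos(tl)])
T=np.stack([x,np.cross(zz,x),zz],1)
print("turn",Q.from_matrix(T@R.T).as_rotvec(degrees=True), "q",s["qpos"])
def tcp(X,Y,Z,c=-.01): return o+F.T@np.array([X,Y,Z])/1000-T@np.array([c,0,.011])
print("shift pad(-95,0,50)",(tcp(-95,0,50)-t)*1000)
E
python3 t.py
```

```text
tool x,z in case [0.9815 0.0464 0.1859] [ 0.1838  0.0457 -0.9819]
low [-127.7683  -46.4204  175.9589]
high [-108.1389  -45.4918  179.6768]
[ 0.442  -0.0228  0.1886] [ 1.6303 -0.901  -0.0048] 0.007388188653900948 3.1333
turn [-2.2929 -0.8373 -3.1247] q [-0.067   0.0094  2.172   0.0222  0.7703  1.6672]
shift pad(-95,0,50) [  42.1549   37.8899 -125.78  ]
```

>>> {"op": "jog_arm", "data": {"travel": [[10,20,0],[42,38,-20],[42,38,-60],[42,38,-95],[42,38,-115],[42,38,-115],[42,38,-115]], "angular": [[-2.3,-0.8,-3.1],[-2.3,-0.8,-3.1],[-2.3,-0.8,-3.1],[-2.3,-0.8,-3.1],[-2.3,-0.8,-3.1],[-2.3,-0.8,-3.1],[-2.3,-0.8,-3.1]], "gripper": [0,0,0,0,0,0,0]}}

```text
time_s: 3.72
tcp_pos: [0.4824, 0.0124, 0.0682]
tcp_rot: [3.074, -0.358, 0.316]
contact_force: [0.3, -0.3, 0.2]
gripper_width: 0.007
finger_force: 0.0
```

```bash
python3 t.py; python3 - <<'E'
from h import *
a=[cloud(n)[0] for n in("wrist","scene")]
b=[cv2.resize(a[0][150:450,100:500],(400,300)),cv2.resize(a[1][190:310,180:340],(400,300))]
cv2.imwrite("pics/c2.png",np.hstack(b)[...,::-1])
E
```

```text
tool x,z in case [ 0.979  -0.0027  0.204 ] [ 0.204  -0.0075 -0.9789]
low [-96.1393  -3.0643  55.3618]
high [-76.56    -3.1192  59.4423]
[0.4824 0.0124 0.0682] [ 0.2679 -0.268   0.1778] 0.007142438189003224 3.7167
turn [ 0.3287 -0.3109  0.2429] q [ 0.0714  0.2904  2.2018 -0.1528  0.4597  2.0049]
shift pad(-95,0,50) [ 1.7417  2.6839 -5.3317]
```

View pics/c2.png

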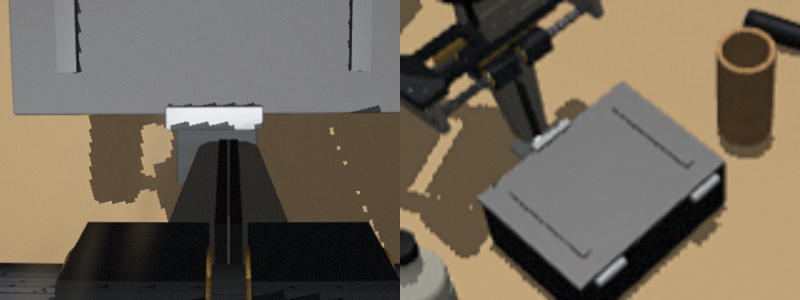

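The fingertips hang just above the pad, about 3 mm right of its middle. I'll move 5 mm out from the latch plate and press down gently.

>>> {"op": "jog_arm", "data": {"travel": [[-4,4,-5],[-4,4,-13],[-4,4,-17],[-4,4,-20],[-4,4,-22],[-4,4,-22]], "angular": [[0,0,0],[0,0,0],[0,0,0],[0,0,0],[0,0,0],[0,0,0]], "gripper": [0,0,0,0,0,0]}}

```text
time_s: 4.32
tcp_pos: [0.4788, 0.0158, 0.0455]
tcp_rot: [3.074, -0.362, 0.317]
contact_force: [-0.5, 0.7, 1.8]
gripper_width: 0.006
finger_force: 1.1
```

```bash
python3 t.py
```

```text
tool x,z in case [ 0.9788 -0.0052  0.2048] [ 0.2048 -0.0071 -0.9788]
low [-100.458    -0.6314   32.6938]
high [-80.8824  -0.7358  36.7906]
[0.4788 0.0158 0.0455] [-0.4818  0.6869  1.793 ] 0.005538258151880594 4.3167
turn [ 0.2872 -0.2525  0.3767] q [ 0.08    0.3345  2.2208 -0.1792  0.3974  2.0441]
shift pad(-95,0,50) [ 5.4137 -0.6382 17.33  ]
```

Contact made, at about 2 N. I'll press 3.5 mm further and hold.

>>> {"op": "jog_arm", "data": {"travel": [[0,0,-1.5],[0,0,-2.5],[0,0,-3.5],[0,0,-3.5],[0,0,-3.5],[0,0,-3.5],[0,0,-3.5],[0,0,-3.5]], "angular": [[0,0,0],[0,0,0],[0,0,0],[0,0,0],[0,0,0],[0,0,0],[0,0,0],[0,0,0]], "gripper": [0,0,0,0,0,0,0,0]}}

```text
time_s: 4.98
tcp_pos: [0.479, 0.0157, 0.0426]
tcp_rot: [3.074, -0.362, 0.318]
contact_force: [-3.1, 1.3, 6.6]
gripper_width: 0.005
finger_force: 3.5
```

```bash
python3 t.py; python3 - <<'E'
from h import *
for n in ("top","scene"):
    p,d,w=cloud(n)
    m=(w[...,2]>.1)&(abs(w[...,0]-.57)<.08)&(abs(w[...,1])<.09); print(n,m.sum(), w[m].mean(0) if m.any() else 0, np.nanpercentile(w[...,2][m],98) if m.any() else 0)
a=cloud("scene")[0]; cv2.imwrite("pics/c3.png",cv2.resize(a[150:330,140:380],(640,480))[...,::-1])
E
```

```text
tool x,z in case [ 0.9786 -0.0051  0.2056] [ 0.2056 -0.007  -0.9786]
low [-100.2203   -0.6175   29.7876]
high [-80.648   -0.7204  33.9002]
[0.479  0.0157 0.0426] [-3.1275  1.3385  6.6024] 0.004924868041940623 4.9833
turn [ 0.2916 -0.2059  0.3712] q [ 0.08    0.3409  2.2222 -0.1833  0.3889  2.0483]
shift pad(-95,0,50) [ 5.1892 -0.5996 20.2301]
top 2593 [ 0.57902231 -0.00286974  0.14154106] 0.17068644207369768
scene 3391 [ 0.58246428 -0.00401692  0.13757303] 0.16987326921588936
```

View pics/c3.png

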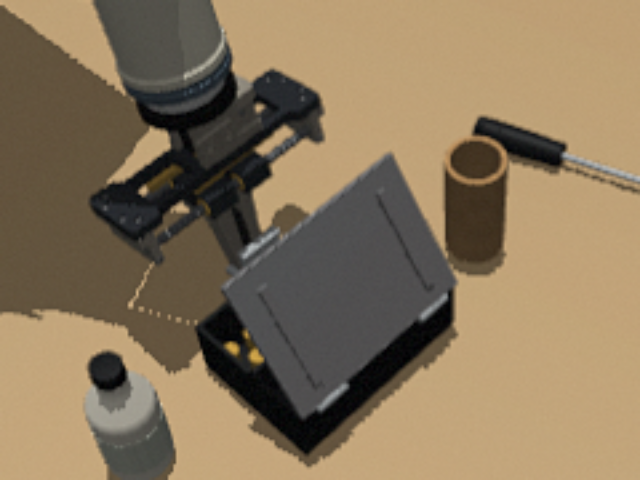

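The lid has popped up to about 1.0 rad in the image, with its edge near z 0.17. Next I'll release the tab: back off slightly and rise until the tips are at about z 0.13.

>>> {"op": "jog_arm", "data": {"travel": [[0,0,15],[-10,2,45],[-15,3,80],[-15,3,100],[-15,3,100],[-15,3,100]], "angular": [[0,0,0],[0,0,0],[0,0,0],[0,0,0],[0,0,0],[0,0,0]], "gripper": [0,0,0,0,0,0]}}

```text
time_s: 5.63
tcp_pos: [0.4647, 0.0187, 0.1434]
tcp_rot: [3.074, -0.362, 0.323]
contact_force: [-0.6, -0.6, -1.7]
gripper_width: 0.008
finger_force: 0.0
```

```bash
python3 t.py
```

```text
tool x,z in case [ 0.9781 -0.0053  0.2081] [ 0.2081 -0.0063 -0.9781]
low [-114.7481   -0.9343  130.5911]
high [-95.1864  -1.0413 134.7538]
[0.4647 0.0187 0.1434] [-0.5821 -0.5854 -1.729 ] 0.007513676852186946 5.6333
turn [ 0.2823 -0.0533  0.3744] q [ 0.0904  0.1195  2.1832 -0.1187  0.6449  1.9838]
shift pad(-95,0,50) [ 19.445   -3.5815 -80.5927]
```

>>> {"op": "jog_arm", "data": {"travel": [[29,-7,0],[49,-11,0],[58,-14,0],[68,-16,0],[78,-18,0],[88,-20,0],[97,-23,0],[107,-25,0],[117,-27,0],[127,-29,0],[136,-32,0],[146,-34,0]], "angular": [[0,0,0],[0,0,0],[0,0,0],[0,0,0],[0,0,0],[0,0,0],[0,0,0],[0,0,0],[0,0,0],[0,0,0],[0,0,0],[0,0,0]], "gripper": [0,0,0,0,0,0,0,0,0,0,0,0]}}

```text
time_s: 6.63
tcp_pos: [0.6106, -0.0155, 0.1424]
tcp_rot: [3.074, -0.362, 0.318]
contact_force: [-1.4, 0.4, -0.0]
gripper_width: 0.006
finger_force: 0.3
```

```bash
python3 t.py
```

```text
tool x,z in case [ 0.9787 -0.0051  0.2051] [ 0.2051 -0.0071 -0.9787]
low [ 35.086   -1.2407 129.5501]
high [ 54.6604  -1.3427 133.6527]
[ 0.6106 -0.0155  0.1424] [-1.4019  0.3726 -0.0112] 0.005617134083416532 6.6333
turn [ 0.2916 -0.2359  0.3697] q [ 0.0029  0.3324  1.8938 -0.0822  0.7174  1.8647]
shift pad(-95,0,50) [-126.4613   30.6746  -79.5286]
```

Near upright. I'll push 20 mm more, let it fall, then retreat.

>>> {"op": "jog_arm", "data": {"travel": [[8,-2,0],[16,-4,0],[21,-5,0],[21,-5,0],[21,-5,0],[21,-5,0],[21,-5,0],[0,0,0],[-40,9,0],[-80,18,0],[-110,25,15],[-110,25,15]], "angular": [[0,0,0],[0,0,0],[0,0,0],[0,0,0],[0,0,0],[0,0,0],[0,0,0],[0,0,0],[0,0,0],[0,0,0],[0,0,0],[0,0,0]], "gripper": [0,0,0,0,0,0,0,0,0,0,0,0]}}

```text
time_s: 7.63
tcp_pos: [0.494, 0.0104, 0.1577]
tcp_rot: [3.074, -0.361, 0.312]
contact_force: [0.1, -0.5, -0.4]
gripper_width: 0.006
finger_force: 0.0
```

```bash
python3 t.py; python3 - <<'E'
from h import *
p,d,w=cloud("scene"); cv2.imwrite("pics/c4.png",cv2.resize(p[150:390,140:460],(640,480))[...,::-1])
E
```

```text
tool x,z in case [ 0.9794 -0.0044  0.202 ] [ 0.2019 -0.0078 -0.9794]
low [-84.4306  -2.4313 144.8908]
high [-64.8429  -2.5197 148.9299]
[0.494  0.0104 0.1577] [ 0.149  -0.4811 -0.4117] 0.005862497117349861 7.6333
turn [ 0.2945 -0.4273  0.339 ] q [ 0.0644  0.1425  2.1116 -0.1026  0.6974  1.9414]
shift pad(-95,0,50) [ -9.8289   4.7412 -94.8447]
```

View pics/c4.png

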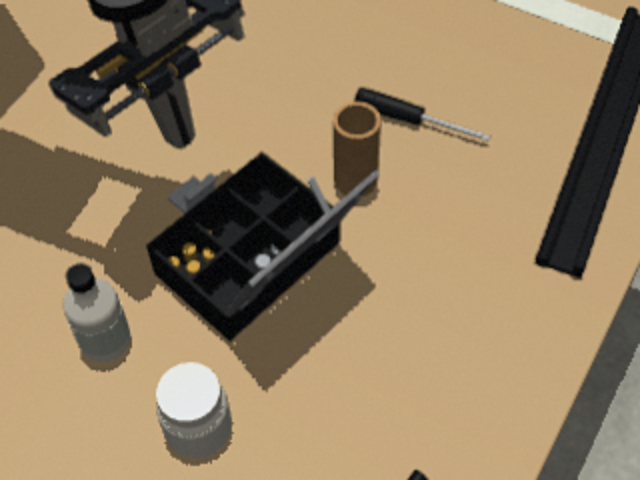

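The lid shows nearly edge-on from (250,285) to (378,172). The case and bystanders look undisturbed. I'll measure the lid angle before handing in.

```bash
python3 - <<'E'
from h import *
np.set_printoptions(precision=4,suppress=True)
a=np.radians(-13.1); F=np.array([[np.cos(a),np.sin(a),0],[-np.sin(a),np.cos(a),0],[0,0,1]]); o=np.array([.5694,-.0047,0])
for n in("top","scene"):
    p,d,w=cloud(n); c=(w-o)@F.T
    m=(c[...,2]>.08)&(c[...,2]<.2)&(abs(c[...,1])<.075)&(c[...,0]>.0)&(c[...,0]<.15)
    q=c[m]; print(n,len(q),[ (z,np.median(q[abs(q[:,2]-z)<.008,0])) for z in(.09,.12,.15,.17)],np.percentile(q,[1,99],axis=0))
w0=np.load("top.npy"); p,d,w=cloud("top"); b=np.isfinite(w[...,2])
for nme,r in(("tube",(255,310,210,270)),("cup",(445,500,205,260)),("bottle",(435,485,285,330))):
    s=np.s_[r[2]:r[3],r[0]:r[1]]
    print(nme,[x[s][x[s][...,2]>.07].mean(0) for x in(w0,w)])
E
```

```text
top 3305 [(0.09, np.float64(0.07146045157927516)), (0.12, np.float64(0.08373299982907863)), (0.15, np.float64(0.09569135524832964)), (0.17, np.float64(0.10456711355221629))] [[ 0.0471 -0.0735  0.0812]
 [ 0.1115  0.0737  0.1796]]
scene 539 [(0.09, np.float64(0.07948580073991295)), (0.12, np.float64(0.09252037537462858)), (0.15, np.float64(0.10475497058153665)), (0.17, np.float64(0.1115682650486011))] [[ 0.0354 -0.0729  0.082 ]
 [ 0.1144  0.0742  0.1807]]
tube [array([0.6195, 0.1477, 0.1015]), array([0.6194, 0.1477, 0.1011])]
cup [array([ 0.6325, -0.1931,  0.0856]), array([ 0.6325, -0.1933,  0.0857])]
bottle [array([ 0.495 , -0.1574,  0.1045]), array([ 0.4949, -0.1572,  0.1049])]
```

The lid's slope gives atan(33/80) ≈ 0.39 rad past upright, or about 1.96 rad, so it is at its stop. The bystanders have not moved and the robot is clear.

```bash
python3 -c "
from plant import robot
print(robot.hand_in())"
```

```text
the job is handed in; nothing more can be done
None
```

The job is handed in (no verdict was returned): the tab was pressed at about 7 N, the lid measured about 1.96 rad open at its stop, the robot was clear, and the tube, cup and bottle measured unmoved; the case and screwdriver were only checked by eye.

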